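# Switch off the drying plate and present the bead tray

## Robot

A 6-joint arm with a two-finger parallel gripper is mounted at the origin on the work surface. World frame = base frame: x ahead of the robot, y to its left, z up, the work surface at z = 0. Lengths are in m, angles in rad, forces in N, time in s.
With the tool pointing down it reaches from about 0.3 to 0.775 m from the base axis. Payload 14.6 kg.
Tool frame: the origin (TCP) lies midway between the tips of the shut fingers; the grasp point (between the pads) lies 19 mm behind it (grasp_offset is the distance from the TCP to the grasp point, in m); z points along the fingers, y is the line along which they close (so a half turn about z gives the same grasp; the last joint's range is limited). The gripper opens to 94 mm and grips with 3 to 60 N. Pads are 16 mm wide; open, the fingers measure 119 mm over their backs; the gripper's body (75 mm by 177 mm) begins 78 mm behind the grasp point.
Start: joints at [-1.215, 0.3, 1.521, -0, 1.321, -0.067], TCP at [0.226, -0.502, 0.205] pointing down, gripper open.
Joint ranges: [-3.03, 3.03], [-0.79, 2.21], [0.23, 2.52], [-1.04, 4.18], [0, 3.07], [-2.55, 2.55]. Speed limits (rad/s): [2.22, 2.22, 2.57, 3.14, 3.14, 3.14].

## Interface

Orientations are given as [roll, pitch, yaw] about the fixed x, y, z axes, in that order (R = Rz(yaw) Ry(pitch) Rx(roll)).
In Python, from station import * gives the robot as it stands. The module is installed in compiled form; this text tells all that it offers.
- The arm moves only by the tool send_rows, never from a script. Its argument "rows" is a list of rows, each an object of numbers: "dx", "dy", "dz": the shift along the tool's x, y, z in mm; "roll": the turn about the tool's z in degrees; "jaw": the closure, from -1 (fully open) to 1 (shut). In form: [{"dx": .., "dy": .., "dz": .., "roll": .., "jaw": ..}, ...]. A call has 1 to 12 rows; each row shifts and turns the commanded pose from where the row before left it, along the tool's axes as they then stand; what a row does not reach is not made up. A row lasts 1/12 s, in which the tool goes at most 41.7 mm and 7.16 degrees, less where a joint would pass 70% of its speed; a pose out of reach is approached as far as the arm can. A call is refused whole if a number of a shift passes 41.7 or a number of a turn 7.16, either way. A call with a gripper value outside its range is refused whole. The fingers move at their own pace and stop on an object; "force" is the grip in N (left out, the last holds). Time passes only in rows, so rows that do not move let the fingers close. It gives the time, the measured TCP pose, the force, the opening and the grip force at its end, in the units of the state.
- get_obs(): the state, without advancing time (a new reading comes with each control period).
- camera(name): name is "scene" or "top" or "wrist"; returns a dict with "frame" (420x560x3 uint8, red, green, blue), "z_map" (420x560 float32, m along the optical axis (not along the pixel's ray), 0 where there is no reading), "camera_matrix" (3x3 intrinsics, pixels), "D" ([k1, k2, p1, p2, k3] as OpenCV has them; the pictures are not rectified), "rvec" (rotation vector, rad) and "tvec" (3), from world to camera coordinates, as OpenCV has them. Camera axes: x right, y down, z forward; pixel columns grow to the right and rows downward; lengths in m; the calibration is good to about 2 mm. A picture is of the moment at which its call begins.
- hand_in(): hands the job in; it is judged then, once.
The state is a dict: "time_s": time; "qpos": joint angles; "joint_vel": joint speeds; "tau": joint torques, N m; "ee_pos": TCP position; "eef_rot": TCP orientation; "force": force on the tool from outside, world axes, zero at the start; "moment": the same for the moment, N m; "grip_width": finger opening in m; "grip_force": force on a finger pad.
Only numpy, scipy, OpenCV 4.12 (cv2) and the standard library are available. Lean on these libraries where they do the work, as an engineer would, in place of code of your own. Each camera call takes 0.05 s, during which the arm holds its last target. There are 200 camera calls.

## Task

The bead is dry: first turn the drying plate's dial anticlockwise all the way to its off stop, then lift the little wooden tray off the plate by its handle and carry it over to the round cork mat without letting the loose bead leave its pocket. Finish while still holding the tray in the gripper, level and still, centred over the mat with its underside about 10 cm above the table, so that a child can take the bead; leave the cup, jar and wooden hoop where they are.

Things in the scene. Friction and masses are not known exactly. Their poses are not given: they have to be found in the camera images.
- dryer: Drying plate, fixed to the table: a white plastic box 200 (x) by 290 (y) by 42 mm high with a thin aluminium plate, top at 45 mm, on which the tray stands about 50 mm to +y of the middle. Origin: centre of the underside, on the table. The dial is on its top, 95 mm to -y of the middle.
- dial (a joint): The dial's turn in rad, 0 to 4.7: 0 = off, the fully anticlockwise stop (seen from above); it grows clockwise. At 0 the bar grip lies along the plate's x axis, the white mark on its top at the plate's -x side (towards the robot). It starts between 0.7 and 1.4, turns with light friction (about 0.04 N m) and stays where it is left.
- dial_grip (a point): Point on the dial's vertical axis, at the height to grip, 79 mm above the table and 7 mm below the grip's top. The black dial has an upright bar grip 42 mm long (along this point's x axis), 14 mm thick (y) and 32 mm high, on a disc of 44 mm diameter, 8 mm high, over a grey base disc of 68 mm diameter. z is up; the point turns with the dial.
- tray: Loose wooden tray, a board 150 (x) by 90 (y) by 8 mm, with 8 mm high edge strips along both long sides and the -x end; about 0.2 kg. Origin: centre of its underside; x along the tray towards the end with the bead's pocket, z up. An upright handle board 52 mm long (x), 14 mm thick (y) stands in the middle, its top 63 mm above the underside; the tray balances about under it.
- tray_grip (a point): Middle of the tray's handle board at the height to grip: 50 mm above the tray's underside, 13 mm below the handle's top. Axes as the tray; the fingers close along y (14 mm).
- tray_pocket (a point): Where the bead's centre rests when the bead lies in the middle of its pocket: 54 mm from the tray's middle along the tray's x, 26 mm above its underside. The pocket is a round hole 30 mm wide, 4 mm deep, so the bead rolls about 4 mm to any side in it and climbs out if the tray tips about 35 degrees or is jerked.
- bead_center (a point): Centre of the loose wooden bead, a plain ball of 36 mm diameter, about 16 g, lying in the tray's pocket.
- mat: Round cork mat, 150 mm in diameter, 6 mm thick, fixed flat on the table. Origin: centre of its underside.
- cup: Bystander: white paper cup, 76 mm wide, 92 mm high. Origin: centre of its underside.
- jar: Bystander: small lidded glass jar, 48 mm wide, 50 mm high. Origin: centre of its underside.
- hoop: Bystander: flat plywood hoop, 110 mm across, 6 mm thick, lying on the table. Origin: centre of its underside.
There are look-alikes about, which are no part of the job. There is more than one size of the tray; the job needs the smallest.

How it is judged:
By the outcome, as a careful person would: the job done as asked, in the order asked, and still so for the second after the job is handed in, while the arm keeps its last pose, push and grip.
It also fails if it takes over 54 s, if anything falls off the work surface, if the arm or the gripper's body presses on something with over 40 N, if the wrist force passes 120 N, or if a joint passes its speed limit or range.

## Working session

There is one attempt and no reset: what is moved stays moved. The work goes in short steps, Python scripts to look and compute and a tool call to move; the robot and the scene stay as the last step left them, time stands still between calls to the robot, and variables do not carry over. Pictures are saved under pics/ and viewed, at most 10 in all, crops included, and the job is handed in when it is done.

Besides the shell and the picture viewer there is one more tool, called after "Call:" by a JSON object that holds its "op" and its "data", one argument or row to a line. send_rows: Moves the arm, as the interface text tells. Its arguments: {"type":"object","properties":{"rows":{"type":"array"},"force":{"type":"number"}},"required":["rows"]}

```bash
mkdir -p pics; cat > h.py <<'E'
from station import *
import numpy as np, cv2
def cam(n):
    c=camera(n); c['R']=cv2.Rodrigues(np.array(c['rvec'],float))[0]; c['t']=np.array(c['tvec'],float).ravel(); return c
def ray(c,uv):
    p=cv2.undistortPoints(np.array(uv,float).reshape(-1,1,2),np.array(c['camera_matrix']),np.array(c['D'])).reshape(-1,2)
    return p
def plane(c,uv,z):
    p=ray(c,uv); d=np.c_[p,np.ones(len(p))]@c['R']; o=-c['R'].T@c['t']
    return o+d*((z-o[2])/d[:,2])[:,None]
def world(c):
    z=c['z_map']; v,u=np.mgrid[:420,:560]; p=ray(c,np.stack([u,v],-1).reshape(-1,2))
    P=np.c_[p,np.ones(len(p))]*z.reshape(-1,1)
    return ((P-c['t'])@c['R']).reshape(420,560,3)
def save(f,n,s=1): cv2.imwrite('pics/'+n,cv2.resize(cv2.cvtColor(f,cv2.COLOR_RGB2BGR),None,fx=s,fy=s,interpolation=cv2.INTER_CUBIC))
E
python3 - <<'E'
from h import *
for n in('scene','top'):
    c=cam(n); save(c['frame'],n+'1.png',1.4); np.savez(n+'.npz',**c)
    print(n,-c['R'].T@c['t'])
o=get_obs(); print(o)
E
```

```text
scene [ 0.79907392 -0.42499719  0.920112  ]
top [ 0.35786443 -0.0409456   1.14702882]
{'time_s': 0.1, 'qpos': array([-1.21457662e+00,  3.00411552e-01,  1.52148027e+00,  2.32770665e-06,
        1.32066519e+00, -6.65950770e-02]), 'joint_vel': array([-9.94771805e-04, -4.12028233e-04, -1.45610137e-03, -5.91569353e-05,
        1.29391086e-03,  7.62115359e-04]), 'tau': array([ 1.91109444e-03, -5.32643867e+01, -3.53282368e+01,  7.10166176e-02,
        2.35077215e-02, -4.65690641e-05]), 'ee_pos': array([ 0.22560777, -0.5013679 ,  0.20496163]), 'eef_rot': array([-3.14063059e+00, -6.64234303e-05,  4.22814176e-01]), 'force': array([ 0.6451723 , -0.28662659,  0.74149868]), 'moment': array([-0.01524919, -0.02577199,  0.0026205 ]), 'grip_force': 0.0, 'grip_width': 0.09402047197310649}
```

View pics/scene1.png

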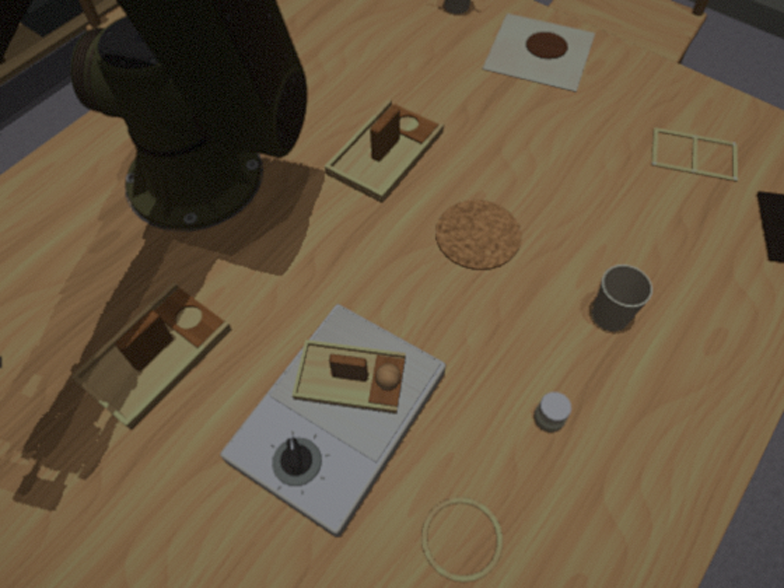

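View pics/top1.png

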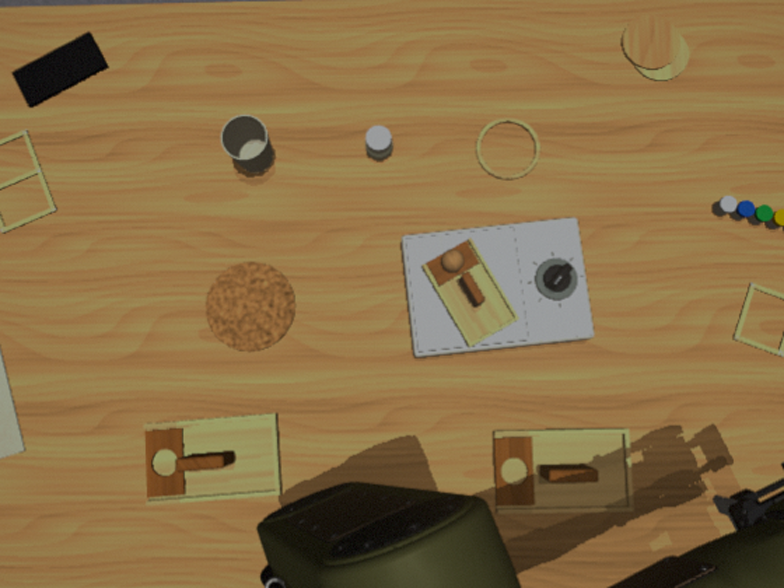

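The two pictures show three candidate trays in the top view (1.4× px): (468,292) on the plate with the bead, which is the smallest; (212,458), an empty, larger one; and (562,470), also empty and larger. I choose the one on the plate. The mat is the cork disc at (251,306); the look-alike is the dark disc on white paper in the scene view at (547,45). The dial is at (557,278), with the hoop, jar and cup at the top (508,149), (378,142), (247,145).

```bash
python3 - <<'E'
from h import *
out=[]
for n in('top','scene'):
    c=dict(np.load(n+'.npz')); W=world(c); np.save(n+'W.npy',W)
    z=W[...,2]; 
    if n=='top': 
        box=np.zeros((420,560),bool); box[150:262,280:430]=1
        mat=np.zeros((420,560),bool); mat[180:260,140:220]=1
    else:
        box=np.zeros((420,560),bool); box[210:380,155:320]=1
        mat=np.zeros((420,560),bool); mat[135:195,305:378]=1
    def rect(m,h=None):
        m=cv2.morphologyEx(m.astype(np.uint8),cv2.MORPH_OPEN,np.ones((2,2)))
        k,l,s,_=cv2.connectedComponentsWithStats(m); i=1+s[1:,4].argmax(); ys,xs=np.nonzero(l==i)
        P=W[ys,xs]; r=cv2.minAreaRect((P[:,:2]*1000).astype(np.float32)); return len(ys),np.round(P.mean(0),4),[np.round(q,1) for q in r]
    print(n,'dryer',rect(box&(z>.035)&(z<.2)))
    for lo,hi in((.098,.125),):
        m=box&(z>lo)&(z<hi); print('handle',rect(m))
    d=W[...,1]; 
    dial=box&(z>.078)&(z<.1)&(W[...,1]<-.17); print('dial bar',rect(dial))
    print('z table',np.median(z[box&(z<.02)]))
    f=c['frame'].astype(int); mm=mat&(z<.03)&(z>.003)
    # cork: colour vs. table
    ys,xs=np.nonzero(mm); print('mat by z',rect(mm))
    np.save('tmp.npy',mm)
c=dict(np.load('top.npz')); a=cv2.resize(c['frame'][150:262,280:430],(750,560)); 
save(np.clip(a.astype(float)*1.8,0,255).astype(np.uint8),'crop.png')
E
```

```text
top dryer (11163, array([ 0.5152, -0.1985,  0.052 ]), [array([ 497.5, -193.7]), array([242.6, 335.3]), np.float64(6.6)])
handle (173, array([ 0.5069, -0.155 ,  0.1021]), [array([ 509.8, -158. ]), array([49.7, 24.5]), np.float64(31.2)])
dial bar (124, array([ 0.5283, -0.2956,  0.079 ]), [array([ 530.3, -298.6]), array([16.8, 51.1]), np.float64(48.2)])
z table -0.000251714861108475
mat by z (2664, array([0.4941, 0.2039, 0.0115]), [array([426.4, 134.6]), array([346.9, 147.6]), np.float64(45.6)])
scene dryer (13560, array([ 0.5325, -0.2122,  0.0526]), [array([ 560.6, -270.2]), array([283.9, 492.6]), np.float64(27.1)])
handle (218, array([ 0.5127, -0.1545,  0.104 ]), [array([ 505.4, -144.8]), array([49.4, 36. ]), np.float64(31.0)])
dial bar (177, array([ 0.5378, -0.2972,  0.0972]), [array([ 650.2, -357.2]), array([ 20.6, 326.6]), np.float64(61.9)])
z table 0.0006188843828823612
mat by z (2343, array([0.5038, 0.2027, 0.0078]), [array([602.8, -86. ]), array([148.6, 769.2]), np.float64(19.1)])
```

View pics/crop.png

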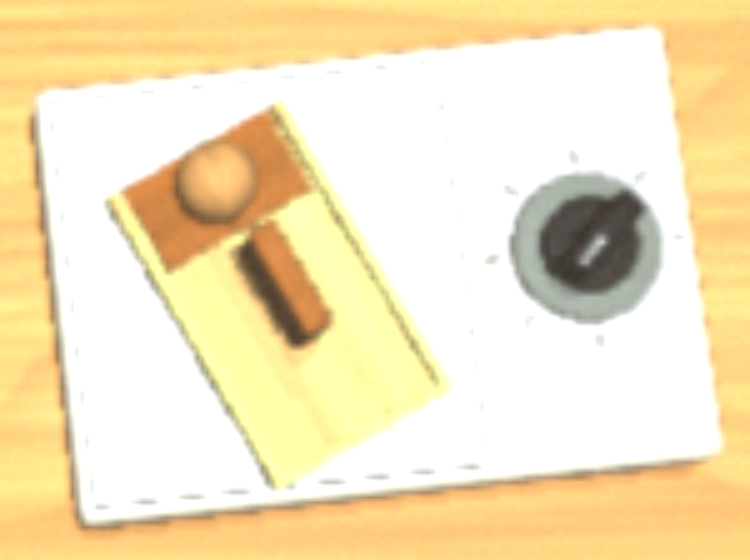

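The crop confirms the choice: the tray on the plate has the bead at (215,180) and its handle top running from (260,228) to (318,335). The dial bar runs from the mark end (590,255) to (640,205), with the mark down-left. The dial therefore sits roughly 0.7–0.9 clockwise of off.

```bash
python3 - <<'E'
from h import *
c=dict(np.load('top.npz'))
cr=lambda p:np.array(p,float)/5+[279.6,149.6]
C=plane(c,cr([(38,95),(658,30),(720,452),(85,518)]),.042); print('dryer corners',C[:,:2].round(4).tolist())
ctr=C.mean(0); x=(C[0]+C[1]-C[2]-C[3]); yaw=np.arctan2(x[1],x[0]); print('dryer',ctr,yaw, [np.linalg.norm(C[i]-C[i-1]) for i in range(4)])
R=np.array([[np.cos(yaw),-np.sin(yaw)],[np.sin(yaw),np.cos(yaw)]])
print('dial axis',ctr[:2]+R@[0,-.095])
B=plane(c,cr([(582,262),(636,203)]),.086); d=B[0]-B[1]; print('mark dir',np.arctan2(d[1],d[0]),B)
H=plane(c,cr([(248,228),(272,222),(330,320),(305,345)]),.108); print('handle',H.mean(0),H[:,:2].tolist())
T=plane(c,cr([(110,200),(280,103),(448,387),(275,488)]),.059); t=T[0]+T[1]-T[2]-T[3]; print('tray',T.mean(0),np.arctan2(t[1],t[0]),[np.linalg.norm(T[i]-T[i-1]) for i in range(4)])
b=plane(c,cr([(217,182)]),.071); print('bead',b)
# mat by colour
f=cv2.GaussianBlur(c['frame'],(0,0),1.5); hsv=cv2.cvtColor(f,cv2.COLOR_RGB2HSV).astype(int)
roi=hsv[170:265,130:230]; print(hsv[219,179],hsv[219,225],hsv[175,180])
M=plane(c,np.array([(206,306),(296,306),(251,262),(251,351)])/1.4,.006); print('mat',M[:2].mean(0),M[2:].mean(0),M.tolist())
E
```

```text
dryer corners [[0.6041, -0.0469], [0.6301, -0.3294], [0.4376, -0.3478], [0.4119, -0.0651]]
dryer [ 0.52093626 -0.19732485  0.042     ] 0.09485913224581269 [np.float64(0.1931073765552784), np.float64(0.2837027308066295), np.float64(0.19339969197256135), np.float64(0.28386907632638925)]
dial axis [ 0.52993437 -0.29189775]
mark dir 2.3776348225251933 [[ 0.51725965 -0.28037793  0.086     ]
 [ 0.54275618 -0.30480394  0.086     ]]
handle [ 0.50858451 -0.15143404  0.108     ] [[0.5304983199139953, -0.13480783493501775], [0.5329336891210695, -0.1450403238739868], [0.4906906379788815, -0.16835832353996807], [0.48021540284814, -0.1575296901977736]]
tray [ 0.50921587 -0.1516503   0.059     ] 0.49874344892257627 [np.float64(0.14674991201889975), np.float64(0.08794082411948113), np.float64(0.1465167269957627), np.float64(0.08854595612178123)]
bead [[ 0.55736554 -0.12503535  0.071     ]]
[ 15 153 148] [ 19 132 156] [ 17 138 155]
mat [0.49731504 0.20557822 0.006     ] [0.49711814 0.20548127 0.006     ] [[0.4983184960598869, 0.2806353365722616, 0.006000000000000005], [0.49631158471574094, 0.13052110047327564, 0.006000000000000005], [0.5715835018516187, 0.2066024993618615, 0.006000000000000005], [0.4226527769226349, 0.20436004823810705, 0.006000000000000005]]
```

Call:
{"op": "send_rows", "data": {
  "rows": [
    {"dx": 15, "dy": -3, "jaw": -1},
    {"dx": 30, "dy": -5, "jaw": -1},
    {"dx": 30, "dy": -5, "jaw": -1},
    {"dx": 30, "dy": -6, "jaw": -1},
    {"dx": 30, "dy": -6, "jaw": -1},
    {"dx": 30, "dy": -6, "jaw": -1},
    {"dx": 30, "dy": -6, "jaw": -1},
    {"dx": 30, "dy": -6, "jaw": -1},
    {"dx": 30, "dy": -5, "jaw": -1},
    {"dx": 30, "dy": -5, "jaw": -1},
    {"dx": 28, "dy": -5, "jaw": -1},
    {"dx": 15, "dy": -3, "jaw": -1}
  ],
  "force": 20
}}

```text
invalid input at $.rows[0]: expected keys dx, dy, dz, roll, jaw
```

Call:
{"op": "send_rows", "data": {
  "rows": [
    {"roll": 4, "jaw": -1},
    {"roll": 7, "jaw": -1},
    {"roll": 7, "jaw": -1},
    {"roll": 7, "jaw": -1},
    {"roll": 7, "jaw": -1},
    {"roll": 7, "jaw": -1},
    {"roll": 7, "jaw": -1},
    {"roll": 7, "jaw": -1},
    {"roll": 7, "jaw": -1},
    {"roll": 6, "jaw": -1},
    {"jaw": -1},
    {"jaw": -1}
  ]
}}

```text
invalid input at $.rows[0]: expected keys dx, dy, dz, roll, jaw
```

```bash
python3 - <<'E'
from h import *
o=get_obs(); print(o['time_s'],o['ee_pos'],o['eef_rot'],o['qpos'])
c=cam('wrist'); np.savez('w1.npz',**c); save(np.clip(c['frame'].astype(float)*1.7,0,255).astype(np.uint8),'w1.png'); print(-c['R'].T@c['t'])
E
```

```text
0.1 [ 0.22560777 -0.5013679   0.20496163] [-3.14063059e+00 -6.64234303e-05  4.22814176e-01] [-1.21457662e+00  3.00411552e-01  1.52148027e+00  2.32770665e-06
  1.32066519e+00 -6.65950770e-02]
[ 0.29869057 -0.46881871  0.38397991]
```

View pics/w1.png

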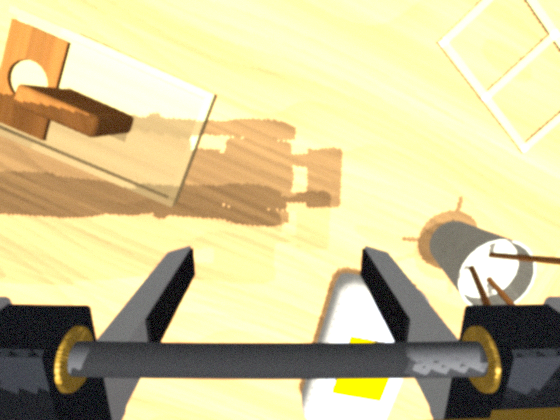

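The first call was refused: every row needs all five keys. The wrist view at the start shows a pencil cup at (490,260) near the gripper, so I check its height before moving.

```bash
python3 - <<'E'
from h import *
c=dict(np.load('w1.npz')); W=world(c)
r=W[190:310,420:560].reshape(-1,3); m=(r[:,2]>.02)&(r[:,2]<.3); P=r[m]; print(P[:,2].max(),P.min(0),P.max(0))
tx=np.array([.912,.41]);ty=np.array([.41,-.912]); d=P[:,:2]-[.2256,-.5014]; print('tool x',(d@tx).min(),(d@tx).max(),'y',(d@ty).min(),(d@ty).max())
E
```

```text
0.27124481980958637 [ 0.18202336 -0.75832397  0.02005186] [ 0.2926606  -0.54674068  0.27124482]
tool x -0.12505680546179335 0.010497780893581712 y 0.053991459059520075 0.247491761166313
```

Call:
{"op": "send_rows", "data": {
  "rows": [
    {"dx": 5, "dy": -18, "dz": 0, "roll": 0, "jaw": -1},
    {"dx": 18, "dy": -24, "dz": 0, "roll": 0, "jaw": -1},
    {"dx": 30, "dy": -14, "dz": 0, "roll": 0, "jaw": -1},
    {"dx": 35, "dy": -5, "dz": 0, "roll": 0, "jaw": -1},
    {"dx": 35, "dy": -5, "dz": 0, "roll": 0, "jaw": -1},
    {"dx": 35, "dy": 0, "dz": 0, "roll": 0, "jaw": -1},
    {"dx": 35, "dy": 0, "dz": 0, "roll": 0, "jaw": -1},
    {"dx": 35, "dy": 0, "dz": 0, "roll": 0, "jaw": -1},
    {"dx": 35, "dy": 0, "dz": 0, "roll": 0, "jaw": -1},
    {"dx": 35, "dy": 0, "dz": 0, "roll": 0, "jaw": -1},
    {"dx": 35, "dy": 0, "dz": 0, "roll": 0, "jaw": -1},
    {"dx": 30, "dy": 0, "dz": 0, "roll": 0, "jaw": -1}
  ],
  "force": 20
}}

```text
time_s: 1.15
ee_pos: [0.5313, -0.291, 0.2051]
eef_rot: [-3.141, 0.0, 0.423]
force: [-0.7, 0.2, 0.6]
grip_width: 0.094
grip_force: 0.0
```

Call:
{"op": "send_rows", "data": {
  "rows": [
    {"dx": 0, "dy": 0, "dz": 0, "roll": 4, "jaw": -1},
    {"dx": 0, "dy": 0, "dz": 0, "roll": 7, "jaw": -1},
    {"dx": 0, "dy": 0, "dz": 0, "roll": 7, "jaw": -1},
    {"dx": 0, "dy": 0, "dz": 0, "roll": 7, "jaw": -1},
    {"dx": 0, "dy": 0, "dz": 0, "roll": 7, "jaw": -1},
    {"dx": 0, "dy": 0, "dz": 0, "roll": 7, "jaw": -1},
    {"dx": 0, "dy": 0, "dz": 0, "roll": 7, "jaw": -1},
    {"dx": 0, "dy": 0, "dz": 0, "roll": 7, "jaw": -1},
    {"dx": 0, "dy": 0, "dz": 0, "roll": 7, "jaw": -1},
    {"dx": 0, "dy": 0, "dz": 0, "roll": 7, "jaw": -1},
    {"dx": 0, "dy": 0, "dz": 0, "roll": 0, "jaw": -1},
    {"dx": 0, "dy": 0, "dz": 0, "roll": 0, "jaw": -1}
  ]
}}

```text
time_s: 2.15
ee_pos: [0.5296, -0.2924, 0.2052]
eef_rot: [3.142, 0.0, -0.743]
force: [0.5, -0.9, -0.3]
grip_width: 0.0939
grip_force: 0.0
```

```bash
python3 - <<'E'
from h import *
o=get_obs(); print(o['time_s'],o['ee_pos'],o['eef_rot'],o['qpos'])
c=cam('wrist'); np.savez('w2.npz',**c); save(np.clip(c['frame'].astype(float)*1.5,0,255).astype(np.uint8),'w2.png'); print(-c['R'].T@c['t'])
E
```

```text
2.15 [ 0.52955048 -0.29237915  0.20523719] [ 3.14155166e+00  4.07933035e-04 -7.42687484e-01] [-5.65031448e-01  4.23625351e-01  1.35424383e+00  3.24360331e-05
  1.36413223e+00  1.74844569e+00]
[ 0.5886497  -0.34656291  0.38421258]
```

View pics/w2.png

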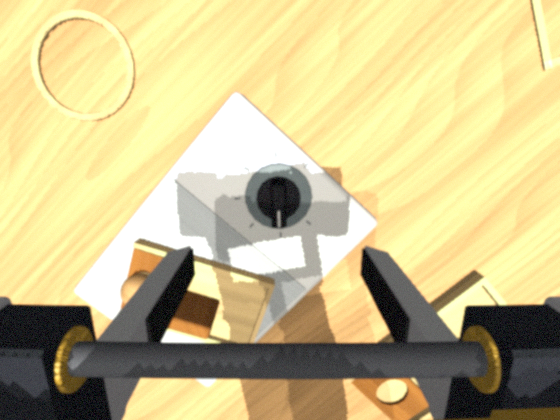

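The wrist view shows the dial's grey disc centred at (278,195). The bar lies along the image vertical with its white mark at (279,220), so it is already aligned with the tool x axis.

```bash
python3 - <<'E'
from h import *
c=dict(np.load('w2.npz')); 
f=cv2.cvtColor(c['frame'],cv2.COLOR_RGB2GRAY)[175:240,262:296]; W=world(c)
print('base',plane(c,[(278,196)],.046), 'mark line',plane(c,[(279,212),(280,226)],.086))
z=W[...,2]; m=(z>.08)&(z<.092); m[:, :250]=0;m[:,310:]=0;m[:160]=0;m[245:]=0; ys,xs=np.nonzero(m);P=W[m]; r=cv2.minAreaRect((P[:,:2]*1000).astype(np.float32)); print(m.sum(),r,xs.min(),xs.max(),ys.min(),ys.max(),P[:,2].mean())
E
```

```text
base [[ 0.52931591 -0.29331657  0.046     ]] mark line [[ 0.52485479 -0.29030053  0.086     ]
 [ 0.51448233 -0.28203083  0.086     ]]
683 ((528.6370239257812, -292.9991760253906), (13.949698448181152, 41.2788200378418), 49.244300842285156) 270 286 183 228 0.08543036916302013
```

Call:
{"op": "send_rows", "data": {
  "rows": [
    {"dx": 0, "dy": 1, "dz": 15, "roll": -1.8, "jaw": -1},
    {"dx": 0, "dy": 0, "dz": 20, "roll": 0, "jaw": -1},
    {"dx": 0, "dy": 0, "dz": 20, "roll": 0, "jaw": -1},
    {"dx": 0, "dy": 0, "dz": 20, "roll": 0, "jaw": -0.5},
    {"dx": 0, "dy": 0, "dz": 20, "roll": 0, "jaw": -0.3},
    {"dx": 0, "dy": 0, "dz": 20, "roll": 0, "jaw": -0.2},
    {"dx": 0, "dy": 0, "dz": 15, "roll": 0, "jaw": -0.2},
    {"dx": 0, "dy": 0, "dz": 10, "roll": 0, "jaw": -0.2},
    {"dx": 0, "dy": 0, "dz": 5, "roll": 0, "jaw": -0.2},
    {"dx": 0, "dy": 0, "dz": 0, "roll": 0, "jaw": -0.2}
  ]
}}

```text
time_s: 3.03
ee_pos: [0.5287, -0.293, 0.0597]
eef_rot: [3.141, 0.001, -0.714]
force: [-0.4, -0.7, 0.3]
grip_width: 0.0564
grip_force: 0.0
```

Call:
{"op": "send_rows", "data": {
  "rows": [
    {"dx": 0, "dy": 0, "dz": 0, "roll": 0, "jaw": 1},
    {"dx": 0, "dy": 0, "dz": 0, "roll": 0, "jaw": 1},
    {"dx": 0, "dy": 0, "dz": 0, "roll": 0, "jaw": 1},
    {"dx": 0, "dy": 0, "dz": 0, "roll": 0, "jaw": 1},
    {"dx": 0, "dy": 0, "dz": 0, "roll": 0, "jaw": 1},
    {"dx": 0, "dy": 0, "dz": 0, "roll": 0, "jaw": 1},
    {"dx": 0, "dy": 0, "dz": 0, "roll": 0, "jaw": 1},
    {"dx": 0, "dy": 0, "dz": 0, "roll": 0, "jaw": 1}
  ]
}}

```text
time_s: 3.7
ee_pos: [0.5291, -0.2931, 0.0606]
eef_rot: [-3.141, -0.0, -0.715]
force: [1.2, 0.7, 1.1]
grip_width: 0.0137
grip_force: 20.0
```

Call:
{"op": "send_rows", "data": {
  "rows": [
    {"dx": 0, "dy": 0, "dz": 0, "roll": -3, "jaw": 1},
    {"dx": 0, "dy": 0, "dz": 0, "roll": -4, "jaw": 1},
    {"dx": 0, "dy": 0, "dz": 0, "roll": -4, "jaw": 1},
    {"dx": 0, "dy": 0, "dz": 0, "roll": -4, "jaw": 1},
    {"dx": 0, "dy": 0, "dz": 0, "roll": -4, "jaw": 1},
    {"dx": 0, "dy": 0, "dz": 0, "roll": -4, "jaw": 1},
    {"dx": 0, "dy": 0, "dz": 0, "roll": -4, "jaw": 1},
    {"dx": 0, "dy": 0, "dz": 0, "roll": -4, "jaw": 1},
    {"dx": 0, "dy": 0, "dz": 0, "roll": -4, "jaw": 1},
    {"dx": 0, "dy": 0, "dz": 0, "roll": -4, "jaw": 1},
    {"dx": 0, "dy": 0, "dz": 0, "roll": -3, "jaw": 1},
    {"dx": 0, "dy": 0, "dz": 0, "roll": 0, "jaw": 1}
  ]
}}

```text
time_s: 4.7
ee_pos: [0.5292, -0.2928, 0.0606]
eef_rot: [-3.141, -0.0, 0.021]
force: [2.0, 3.8, 1.4]
grip_width: 0.0142
grip_force: 20.0
```

```bash
python3 -c "
from h import *
o=get_obs();print(o['eef_rot'],o['moment'],o['force'],o['tau'][5])"
```

```text
[-3.14104541e+00 -3.63393546e-04  2.05263007e-02] [ 0.79060255 -0.25577412  0.05019563] [1.99810343 3.7899489  1.41601217] -1.2657762318849564
```

Call:
{"op": "send_rows", "data": {
  "rows": [
    {"dx": 0, "dy": 0, "dz": 0, "roll": -2, "jaw": 1},
    {"dx": 0, "dy": 0, "dz": 0, "roll": -2, "jaw": 1},
    {"dx": 0, "dy": 0, "dz": 0, "roll": -1, "jaw": 1},
    {"dx": 0, "dy": 0, "dz": 0, "roll": 0, "jaw": 1}
  ]
}}

```text
time_s: 5.03
ee_pos: [0.5292, -0.2927, 0.0606]
eef_rot: [-3.141, -0.0, 0.104]
force: [2.2, 4.7, 1.8]
grip_width: 0.0138
grip_force: 20.1
```

```bash
python3 -c "
from h import *
o=get_obs();print(o['eef_rot'],o['moment'],o['force'],o['tau'][5])"
```

```text
[-3.14098260e+00 -4.88827151e-04  1.04157012e-01] [ 1.01190799 -0.3725851  -0.26438906] [2.18595484 4.66550312 1.78037719] -0.7681293413043022
```

Call:
{"op": "send_rows", "data": {
  "rows": [
    {"dx": 0, "dy": 0, "dz": 0, "roll": -1.5, "jaw": 1},
    {"dx": 0, "dy": 0, "dz": 0, "roll": -1.5, "jaw": 1},
    {"dx": 0, "dy": 0, "dz": 0, "roll": 0, "jaw": 1}
  ]
}}

```text
time_s: 5.28
ee_pos: [0.5293, -0.2927, 0.0606]
eef_rot: [-3.141, -0.001, 0.157]
force: [3.1, 5.2, 1.2]
grip_width: 0.0142
grip_force: 21.0
```

```bash
python3 -c "
from h import *
o=get_obs();print(o['eef_rot'],o['moment'],o['force'],o['grip_width'])"
```

```text
[-3.14109500e+00 -9.27616247e-04  1.56681322e-01] [ 1.03167675 -0.60967662 -0.49458103] [3.1305866  5.17750955 1.22803067] 0.014159114946933251
```

The moment grows with further turning, so the dial is on its stop. I release, lift, and check it.

Call:
{"op": "send_rows", "data": {
  "rows": [
    {"dx": 0, "dy": 0, "dz": 0, "roll": 0, "jaw": -0.2},
    {"dx": 0, "dy": 0, "dz": 0, "roll": 0, "jaw": -0.2},
    {"dx": 0, "dy": 0, "dz": 0, "roll": 0, "jaw": -0.2},
    {"dx": 0, "dy": 0, "dz": 0, "roll": 0, "jaw": -0.2},
    {"dx": 0, "dy": 0, "dz": -10, "roll": 0, "jaw": -0.2},
    {"dx": 0, "dy": 0, "dz": -20, "roll": 0, "jaw": -0.2},
    {"dx": 0, "dy": 0, "dz": -25, "roll": 0, "jaw": -0.2},
    {"dx": 0, "dy": 0, "dz": -25, "roll": 0, "jaw": -0.2},
    {"dx": 0, "dy": 0, "dz": -25, "roll": 0, "jaw": -0.2},
    {"dx": 0, "dy": 0, "dz": -25, "roll": 0, "jaw": -0.2},
    {"dx": 0, "dy": 0, "dz": -15, "roll": 0, "jaw": -0.2},
    {"dx": 0, "dy": 0, "dz": 0, "roll": 0, "jaw": -0.2}
  ]
}}

```text
time_s: 6.28
ee_pos: [0.5298, -0.2939, 0.21]
eef_rot: [3.137, -0.005, 0.157]
force: [0.0, -0.3, -0.1]
grip_width: 0.0561
grip_force: 0.0
```

```bash
python3 - <<'E'
from h import *
o=get_obs(); print(o['time_s'],o['ee_pos'],o['eef_rot'])
c=cam('wrist'); np.savez('w3.npz',**c); save(np.clip(c['frame'].astype(float)*1.5,0,255).astype(np.uint8),'w3.png')
W=world(c); z=W[...,2]
def rect(m):
    k,l,s,_=cv2.connectedComponentsWithStats(m.astype(np.uint8)); i=1+s[1:,4].argmax(); ys,xs=np.nonzero(l==i)
    P=W[ys,xs]; return xs.mean(),ys.mean(),cv2.minAreaRect((P[:,:2]*1000).astype(np.float32)),P[:,2].mean()
n=np.abs(W[...,:2]-[.529,-.293]).max(-1)<.04
print(rect(n&(z>.08)&(z<.092)))
n=np.abs(W[...,:2]-[.509,-.152]).max(-1)<.04
print(rect(n&(z>.1)&(z<.115)))
E
```

```text
6.2833 [ 0.52983539 -0.29385335  0.20995181] [ 3.13741256 -0.0045782   0.15717086]
(np.float64(275.53973013493254), np.float64(205.57871064467767), ((528.5820922851562, -293.15362548828125), (41.747459411621094, 13.959954261779785), 5.448566913604736), np.float64(0.08543094920843201))
(np.float64(111.96510560146923), np.float64(209.84664830119377), ((508.6212463378906, -153.54638671875), (51.35537338256836, 14.791463851928711), 28.98354148864746), np.float64(0.10654435578985222))
```

View pics/w3.png

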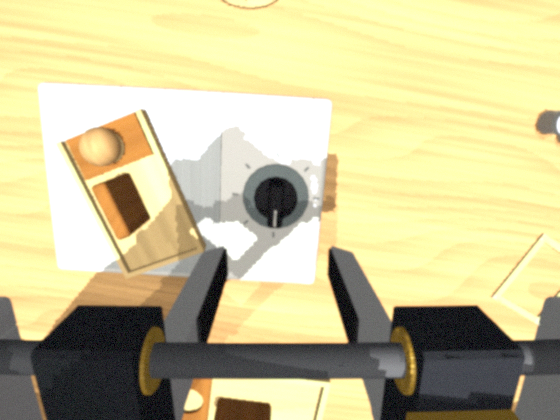

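The dial bar at (275,205) now lies at 5.4°, the same as the plate's yaw, with its mark towards the robot, so it is off. The tray handle is at (122,205) and the bead is in its pocket at (98,146).

Call:
{"op": "send_rows", "data": {
  "rows": [
    {"dx": 0.5, "dy": -15, "dz": 0, "roll": 0, "jaw": -0.2},
    {"dx": 0.5, "dy": -28, "dz": 0, "roll": 0, "jaw": -0.2},
    {"dx": 0.6, "dy": -30, "dz": 0, "roll": 0, "jaw": -0.2},
    {"dx": 0, "dy": -30, "dz": 0, "roll": 0, "jaw": -0.2},
    {"dx": 0, "dy": -26, "dz": 0, "roll": 0, "jaw": -0.2},
    {"dx": 0, "dy": -14, "dz": 0, "roll": 0, "jaw": -0.2},
    {"dx": 0, "dy": 0, "dz": 0, "roll": -5, "jaw": -0.2},
    {"dx": 0, "dy": 0, "dz": 0, "roll": -6, "jaw": -0.2},
    {"dx": 0, "dy": 0, "dz": 0, "roll": -5, "jaw": -0.2},
    {"dx": 0, "dy": 0, "dz": 0, "roll": -4, "jaw": -0.2},
    {"dx": 0, "dy": 0, "dz": 0, "roll": 0, "jaw": -0.2},
    {"dx": 0, "dy": 0, "dz": 0, "roll": 0, "jaw": -0.2}
  ]
}}

```text
time_s: 7.33
ee_pos: [0.5079, -0.1519, 0.2048]
eef_rot: [-3.141, 0.001, 0.504]
force: [0.7, -0.7, -0.2]
grip_width: 0.0563
grip_force: 0.0
```

```bash
python3 - <<'E'
from h import *
o=get_obs(); print(o['time_s'],o['ee_pos'],o['eef_rot'])
c=cam('wrist'); W=world(c); z=W[...,2]
def rect(m):
    k,l,s,_=cv2.connectedComponentsWithStats(m.astype(np.uint8)); i=1+s[1:,4].argmax(); ys,xs=np.nonzero(l==i)
    P=W[ys,xs]; return xs.mean(),ys.mean(),cv2.minAreaRect((P[:,:2]*1000).astype(np.float32)),P[:,2].mean()
n=np.abs(W[...,:2]-[.509,-.152]).max(-1)<.04
print(rect(n&(z>.104)&(z<.115)))
E
```

```text
7.3333 [ 0.50793694 -0.15191527  0.204817  ] [-3.14089389e+00  6.83961165e-04  5.03968321e-01]
(np.float64(278.5239107332625), np.float64(212.54835281615303), ((508.3054504394531, -153.41360473632812), (51.43128204345703, 13.210028648376465), 28.586483001708984), np.float64(0.10757699841375275))
```

Call:
{"op": "send_rows", "data": {
  "rows": [
    {"dx": 0, "dy": 1.5, "dz": 12, "roll": 0, "jaw": -0.2},
    {"dx": 0, "dy": 0, "dz": 20, "roll": 0, "jaw": -0.2},
    {"dx": 0, "dy": 0, "dz": 25, "roll": 0, "jaw": -0.2},
    {"dx": 0, "dy": 0, "dz": 25, "roll": 0, "jaw": -0.2},
    {"dx": 0, "dy": 0, "dz": 22, "roll": 0, "jaw": -0.2},
    {"dx": 0, "dy": 0, "dz": 15, "roll": 0, "jaw": -0.2},
    {"dx": 0, "dy": 0, "dz": 9, "roll": 0, "jaw": -0.2},
    {"dx": 0, "dy": 0, "dz": 0, "roll": 0, "jaw": -0.2},
    {"dx": 0, "dy": 0, "dz": 0, "roll": 0, "jaw": -0.2}
  ]
}}

```text
time_s: 8.13
ee_pos: [0.509, -0.1531, 0.0778]
eef_rot: [3.142, 0.0, 0.506]
force: [-0.4, -0.5, 0.5]
grip_width: 0.0562
grip_force: 0.0
```

Call:
{"op": "send_rows", "data": {
  "rows": [
    {"dx": 0, "dy": 0, "dz": 0, "roll": 0, "jaw": 0.2},
    {"dx": 0, "dy": 0, "dz": 0, "roll": 0, "jaw": 0.4},
    {"dx": 0, "dy": 0, "dz": 0, "roll": 0, "jaw": 0.55},
    {"dx": 0, "dy": 0, "dz": 0, "roll": 0, "jaw": 0.62},
    {"dx": 0, "dy": 0, "dz": 0, "roll": 0, "jaw": 0.68},
    {"dx": 0, "dy": 0, "dz": 0, "roll": 0, "jaw": 0.74},
    {"dx": 0, "dy": 0, "dz": 0, "roll": 0, "jaw": 1},
    {"dx": 0, "dy": 0, "dz": 0, "roll": 0, "jaw": 1},
    {"dx": 0, "dy": 0, "dz": 0, "roll": 0, "jaw": 1},
    {"dx": 0, "dy": 0, "dz": 0, "roll": 0, "jaw": 1}
  ],
  "force": 30
}}

```text
time_s: 8.97
ee_pos: [0.5088, -0.153, 0.0775]
eef_rot: [-3.142, -0.0, 0.507]
force: [-0.9, 0.0, 2.2]
grip_width: 0.0138
grip_force: 30.0
```

Call:
{"op": "send_rows", "data": {
  "rows": [
    {"dx": 0, "dy": 0, "dz": -1, "roll": 0, "jaw": 1},
    {"dx": 0, "dy": 0, "dz": -2, "roll": 0, "jaw": 1},
    {"dx": 0, "dy": 0, "dz": -3, "roll": 0, "jaw": 1},
    {"dx": 0, "dy": 0, "dz": -5, "roll": 0, "jaw": 1},
    {"dx": 0, "dy": 0, "dz": -6, "roll": 0, "jaw": 1},
    {"dx": 0, "dy": 0, "dz": -7, "roll": 0, "jaw": 1},
    {"dx": 0, "dy": 0, "dz": -7, "roll": 0, "jaw": 1},
    {"dx": 0, "dy": 0, "dz": -7, "roll": 0, "jaw": 1},
    {"dx": 0, "dy": 0, "dz": -6, "roll": 0, "jaw": 1},
    {"dx": 0, "dy": 0, "dz": -5, "roll": 0, "jaw": 1},
    {"dx": 0, "dy": 0, "dz": -4, "roll": 0, "jaw": 1},
    {"dx": 0, "dy": 0, "dz": -2, "roll": 0, "jaw": 1}
  ]
}}

```text
time_s: 9.97
ee_pos: [0.509, -0.153, 0.1331]
eef_rot: [3.141, -0.0, 0.507]
force: [-0.5, 0.4, -2.2]
grip_width: 0.0141
grip_force: 30.0
```

```bash
python3 - <<'E'
from h import *
o=get_obs(); print(o['time_s'],o['ee_pos'],o['eef_rot'],o['grip_width'],o['force'])
c=cam('wrist'); W=world(c); z=W[...,2]; save(np.clip(c['frame'].astype(float)*1.5,0,255).astype(np.uint8),'w4.png')
g=W[50:300,150:420].reshape(-1,3); d=g[:,:2]-o['ee_pos'][:2]; y=o['eef_rot'][2]
tx=d@[np.cos(y),np.sin(y)]; ty=d@[np.sin(y),-np.cos(y)]
m=(abs(ty)<.015)&(tx>.035)&(tx<.075)&(g[:,2]>.12); print('bead top',m.sum(),g[m,2].max(),tx[m].min(),tx[m].max(),ty[m].mean())
E
```

```text
9.9667 [ 0.50895688 -0.15301498  0.13308992] [ 3.14116785e+00 -4.13271609e-04  5.06620264e-01] 0.014126616304527545 [-0.46583638  0.43115734 -2.23578101]
bead top 3354 0.14613676812582507 0.03774507415283292 0.07291000052407642 -0.00014873673792327097
```

View pics/w4.png

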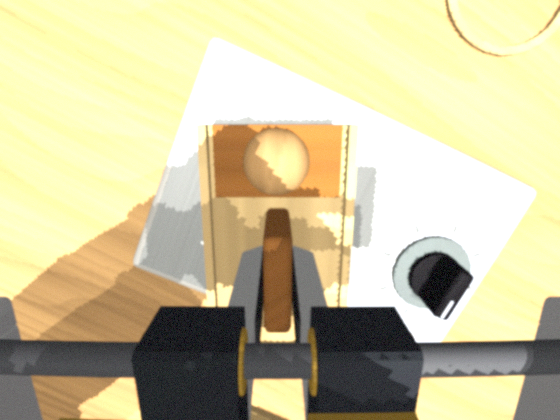

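The lift is good: the bead sits centred in its pocket at (276,160) and the tray is level in the fingers. Now I carry it smoothly to the mat.

Call:
{"op": "send_rows", "data": {
  "rows": [
    {"dx": 0.5, "dy": -0.9, "dz": 0, "roll": 0, "jaw": 1},
    {"dx": 0.9, "dy": -1.8, "dz": 0, "roll": 0, "jaw": 1},
    {"dx": 1.4, "dy": -2.7, "dz": 0, "roll": 0, "jaw": 1},
    {"dx": 1.8, "dy": -3.6, "dz": 0, "roll": 0, "jaw": 1},
    {"dx": 2.3, "dy": -4.4, "dz": 0, "roll": 0, "jaw": 1},
    {"dx": 2.7, "dy": -5.3, "dz": 0, "roll": 0, "jaw": 1},
    {"dx": 3.2, "dy": -6.2, "dz": 0, "roll": 0, "jaw": 1},
    {"dx": 3.6, "dy": -7.1, "dz": 0, "roll": 0, "jaw": 1},
    {"dx": 4.1, "dy": -8, "dz": 0, "roll": 0, "jaw": 1},
    {"dx": 4.6, "dy": -8.9, "dz": 0, "roll": 0, "jaw": 1},
    {"dx": 5, "dy": -9.8, "dz": 0, "roll": 0, "jaw": 1},
    {"dx": 5.5, "dy": -10.7, "dz": 0, "roll": 0, "jaw": 1}
  ]
}}

```text
time_s: 11.02
ee_pos: [0.5062, -0.0739, 0.1325]
eef_rot: [-3.142, -0.0, 0.507]
force: [0.4, 0.1, -1.9]
grip_width: 0.0138
grip_force: 30.0
```

Call:
{"op": "send_rows", "data": {
  "rows": [
    {"dx": 5.5, "dy": -10.7, "dz": 0, "roll": 0, "jaw": 1},
    {"dx": 5.5, "dy": -10.7, "dz": 0, "roll": 0, "jaw": 1},
    {"dx": 5.5, "dy": -10.7, "dz": 0, "roll": 0, "jaw": 1},
    {"dx": 5.5, "dy": -10.7, "dz": 0, "roll": 0, "jaw": 1},
    {"dx": 5.5, "dy": -10.7, "dz": 0, "roll": 0, "jaw": 1},
    {"dx": 5.5, "dy": -10.7, "dz": 0, "roll": 0, "jaw": 1},
    {"dx": 5.5, "dy": -10.7, "dz": 0, "roll": 0, "jaw": 1},
    {"dx": 5.5, "dy": -10.7, "dz": 0, "roll": 0, "jaw": 1},
    {"dx": 5.5, "dy": -10.7, "dz": 0, "roll": 0, "jaw": 1},
    {"dx": 5.5, "dy": -10.7, "dz": 0, "roll": 0, "jaw": 1},
    {"dx": 5.5, "dy": -10.7, "dz": 0, "roll": 0, "jaw": 1},
    {"dx": 5.5, "dy": -10.7, "dz": 0, "roll": 0, "jaw": 1}
  ]
}}

```text
time_s: 12.02
ee_pos: [0.5016, 0.0705, 0.1325]
eef_rot: [-3.142, -0.0, 0.507]
force: [-0.1, -0.3, -1.5]
grip_width: 0.0139
grip_force: 30.0
```

Call:
{"op": "send_rows", "data": {
  "rows": [
    {"dx": 5.5, "dy": -10.7, "dz": 0, "roll": 0, "jaw": 1},
    {"dx": 5.5, "dy": -10.7, "dz": 0, "roll": 0, "jaw": 1},
    {"dx": 5.5, "dy": -10.7, "dz": 0, "roll": 0, "jaw": 1},
    {"dx": 5.5, "dy": -10.7, "dz": 0, "roll": 0, "jaw": 1},
    {"dx": 5.5, "dy": -10.7, "dz": 0, "roll": 0, "jaw": 1},
    {"dx": 5, "dy": -9.8, "dz": 0, "roll": 0, "jaw": 1},
    {"dx": 4.6, "dy": -8.9, "dz": 0, "roll": 0, "jaw": 1},
    {"dx": 4.1, "dy": -8, "dz": 0, "roll": 0, "jaw": 1},
    {"dx": 3.6, "dy": -7.1, "dz": 0, "roll": 0, "jaw": 1},
    {"dx": 3.2, "dy": -6.2, "dz": 0, "roll": 0, "jaw": 1},
    {"dx": 2.7, "dy": -5.3, "dz": 0, "roll": 0, "jaw": 1},
    {"dx": 2.3, "dy": -4.4, "dz": 0, "roll": 0, "jaw": 1}
  ]
}}

```text
time_s: 13.02
ee_pos: [0.4979, 0.1858, 0.1324]
eef_rot: [-3.142, 0.0, 0.507]
force: [0.6, -1.0, -1.8]
grip_width: 0.0136
grip_force: 30.0
```

Call:
{"op": "send_rows", "data": {
  "rows": [
    {"dx": 1.8, "dy": -3.6, "dz": 0, "roll": 0, "jaw": 1},
    {"dx": 1.6, "dy": -3.2, "dz": 0, "roll": 0, "jaw": 1},
    {"dx": 1.4, "dy": -2.7, "dz": 0, "roll": 0, "jaw": 1},
    {"dx": 1.2, "dy": -2.3, "dz": 0, "roll": 0, "jaw": 1},
    {"dx": 1, "dy": -1.8, "dz": 0, "roll": 0, "jaw": 1},
    {"dx": 0.7, "dy": -1.4, "dz": 0, "roll": 0, "jaw": 1},
    {"dx": 0.5, "dy": -0.9, "dz": 0, "roll": 0, "jaw": 1},
    {"dx": 0.2, "dy": -0.5, "dz": 0, "roll": 0, "jaw": 1},
    {"dx": 0, "dy": 0, "dz": 0, "roll": 0, "jaw": 1},
    {"dx": 0, "dy": 0, "dz": 0, "roll": 0, "jaw": 1}
  ]
}}

```text
time_s: 13.85
ee_pos: [0.4974, 0.2036, 0.1325]
eef_rot: [-3.142, -0.0, 0.506]
force: [-0.4, 0.8, -1.8]
grip_width: 0.0137
grip_force: 30.0
```

```bash
python3 - <<'E'
from h import *
o=get_obs(); print(o['time_s'],o['ee_pos'],o['eef_rot'],o['grip_width'],o['force'])
c=cam('scene'); f=np.clip(c['frame'].astype(float)*1.7,0,255).astype(np.uint8); w=cam('wrist')
g=np.clip(w['frame'].astype(float)*1.5,0,255).astype(np.uint8)
save(np.hstack([f[:,100:500],g[:,100:460]]),'fin.png')
W=world(w); z=W[...,2]; g=W[50:300,150:420].reshape(-1,3); d=g[:,:2]-o['ee_pos'][:2]; y=o['eef_rot'][2]
tx=d@[np.cos(y),np.sin(y)]; ty=d@[np.sin(y),-np.cos(y)]
m=(abs(ty)<.015)&(tx>.035)&(tx<.075)&(g[:,2]>.12); print('bead top',g[m,2].max())
for s in(1,-1):
  for a,b in((.03,.05),(.055,.075)):
    m=(abs(ty*s-.042)<.003)&(tx>a)&(tx<b)&(g[:,2]>.09); print('strip z',s,a,m.sum(),np.median(g[m,2]))
E
```

```text
13.85 [0.49735035 0.20356765 0.13245712] [-3.14158172e+00 -5.55511468e-06  5.06490961e-01] 0.01373944592741736 [-0.37921828  0.8386956  -1.76565389]
bead top 0.14521091093728763
strip z 1 0.03 425 0.11533666737644353
strip z 1 0.055 467 0.11531386457870954
strip z -1 0.03 423 0.11548231627027451
strip z -1 0.055 465 0.11537646247766932
```

View pics/fin.png

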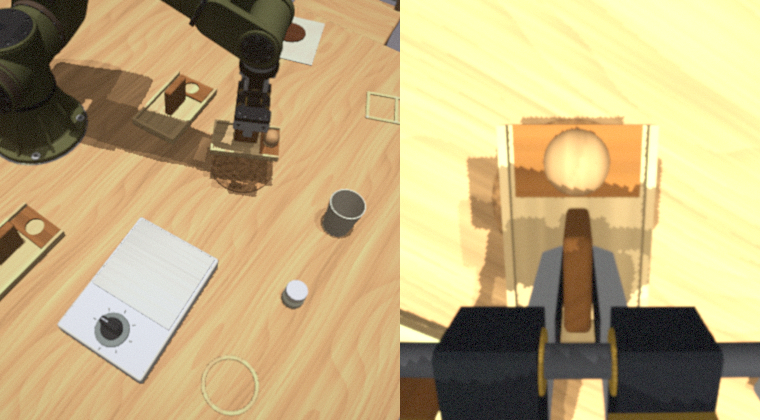

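The tray is level over the mat, with the bead in its pocket at (576,160), its underside at about 99 mm, and the cup, jar and hoop untouched. I make a final 2 mm centring move and let it settle.

Call:
{"op": "send_rows", "data": {
  "rows": [
    {"dx": 0.5, "dy": -0.9, "dz": 0, "roll": 0, "jaw": 1},
    {"dx": 0.5, "dy": -0.8, "dz": 0, "roll": 0, "jaw": 1},
    {"dx": 0, "dy": 0, "dz": 0, "roll": 0, "jaw": 1},
    {"dx": 0, "dy": 0, "dz": 0, "roll": 0, "jaw": 1},
    {"dx": 0, "dy": 0, "dz": 0, "roll": 0, "jaw": 1},
    {"dx": 0, "dy": 0, "dz": 0, "roll": 0, "jaw": 1},
    {"dx": 0, "dy": 0, "dz": 0, "roll": 0, "jaw": 1},
    {"dx": 0, "dy": 0, "dz": 0, "roll": 0, "jaw": 1},
    {"dx": 0, "dy": 0, "dz": 0, "roll": 0, "jaw": 1},
    {"dx": 0, "dy": 0, "dz": 0, "roll": 0, "jaw": 1}
  ]
}}

```text
time_s: 14.78
ee_pos: [0.4974, 0.2056, 0.1325]
eef_rot: [3.142, -0.0, 0.507]
force: [-0.8, 0.9, -2.5]
grip_width: 0.0141
grip_force: 30.0
```

```bash
python3 -c "
from station import *
o=get_obs();print(o['ee_pos'],o['joint_vel'].round(4));print(hand_in())"
```

```text
[0.497415   0.20558838 0.13245833] [-0.0009 -0.0007 -0.     -0.0013  0.001   0.0017]
the job is handed in; nothing more can be done
None
```

I turned the dial to its off stop, then carried the tray to the cork mat with the bead still in its pocket; it was handed in held level and still, centred over the mat, underside about 10 cm above the table (14.8 s).

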